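# Drop a rejected pin into the lever-lid reject box

### The arm

A 6-joint arm with a two-finger parallel gripper is mounted at the origin on a cart in front of the work surface, level with it; the furniture and walls round the work are solid. World frame = base frame: x ahead of the robot, y to its left, z up, the work surface at z = 0. Lengths are in m, angles in rad, forces in N, time in s.
With the tool pointing down it reaches from about 0.375 to 0.75 m from the base axis. Payload 9 kg.
Tool frame: the origin (TCP) lies midway between the tips of the shut fingers; the grasp point (between the pads) lies 19 mm behind it (env.tcp_to_grasp is the distance from the TCP to the grasp point, in m); y points along the fingers, z is the direction in which the jaws open and shut, and the axes are right-handed (so a half turn about y gives the same grasp; the last joint's range is limited). The gripper opens to 85 mm and grips with 20 to 120 N. Pads are 22 mm wide; open, the fingers measure 114 mm over their backs; the gripper's body (76 mm by 85 mm) begins 54 mm behind the grasp point. The pads swing forward as they close: fully open they stand 13 mm farther back than shut.
Start: joints at [0.924, 0.104, 0.097, 1.564, 0, 1.353], TCP at [0.249, 0.546, 0.231] pointing down, gripper open.
Joint ranges: [-2.99, 2.99], [-0.84, 1.86], [-1.1, 1.16], [-1.84, 2.11], [-1.51, 1.56], [-3.14, 3.14]. Speed limits (rad/s): [2.22, 2.22, 2.57, 3.14, 3.14, 3.14].

### API

Orientations are given as a unit quaternion [x, y, z, w].
In Python, from station import status, viewer, env gives the robot as it stands.
- The arm moves only by the tool arm_command, never from a script. Its argument "deltas" is one flat list of numbers, 7 for each row, row after row: the shift along the tool's x, y, z in cm, then the turn, a rotation vector about the tool's x, y, z in degrees, then the closure, from -1 (fully open) to 1 (shut). A call has 1 to 10 rows; each row is the pose to reach, as a shift and turn from the pose commanded when the call began, along the tool's axes at that moment; what a row does not reach only later rows make up. A row lasts 1/12 s, in which the tool goes at most 41.7 mm and 7.16 degrees, less where a joint would pass 70% of its speed; a pose out of reach is approached as far as the arm can. A call with a gripper value outside its range is refused whole. The fingers move at their own pace and stop on an object; "grip_force" is the grip in N (left out, the last holds). Time passes only in rows, so rows that repeat a pose let the fingers close. It gives the time, the measured TCP pose, the force and the opening at its end, in the units of the state.
- status.get_state(): the state, without advancing time (a new reading comes with each control period).
- viewer.read_camera(name): name is "scene" or "top" or "wrist"; returns a dict with "img" (480x640x3 uint8, blue, green, red), "vfov" (degrees; the focal length in pixels is half the picture's height over the tangent of half this angle, whatever the lens; pixels are square), "cx", "cy" (the principal point, pixels), "D" ([k1, k2, p1, p2, k3] as OpenCV has them; the pictures are not rectified), "rvec" (rotation vector, rad) and "tvec" (3), from world to camera coordinates, as OpenCV has them. Camera axes: x right, y down, z forward; pixel columns grow to the right and rows downward; lengths in m; the calibration is good to about 2 mm. A picture is of the moment at which its call begins. There is no depth.
- env.finish_job(): hands the job in, once; it reports no verdict.
The state is a dict: "time": time; "qpos": joint angles; "dq": joint speeds; "effort": joint torques, N m; "tcp_pos": TCP position; "tool_rot": TCP orientation; "wrist_force": force on the tool from outside, world axes, zero at the start; "torque": the same for the moment, N m; "grip_width": finger opening in m.
Only numpy, scipy, OpenCV 4.12 (cv2) and the standard library are available. Lean on these libraries where they do the work, as an engineer would, in place of code of your own. Each camera call takes 0.05 s, during which the arm holds its last target.

### The job

With the fingertips only, push the rejected brass-coloured pin off the loading ledge so that it rolls down the chute and stops at the closed lid of the red reject box, then press the lever beside the chute down to raise the lid and hold it until the pin has rolled inside. Ease the lever back up slowly, taking about two seconds, so that the lid comes down without dropping or slamming, and leave it fully shut with your fingers clear. Do not pick the pin up, do not touch the lid itself, and leave the other things on the worktop where they are.

Things in the scene. Friction and masses are not known exactly. Their poses are not given: they have to be found in the camera images.
- reject_box: red steel reject box with a metal chute in front, fixed to the worktop. Origin at worktop height under the lid's front flap; x runs level down the chute and into the box, y to the left of that, z up. In this frame (mm): box x 0 to 144, y -50 to 50, walls to z 62, inner floor z 4 (two scrapped plates lie fixed at its back); base plate x -30 to 154, y -58 to 58, 4 thick; two slanting struts carry the chute.
- ledge (a point): middle of the level loading ledge's top, x -110, y 0, z 66 of the box. The ledge runs from x -126 to -84; a bead 2.5 mm high at x -119 keeps the pin from rolling back, in front it is plain. Beyond its outer end (x below -126) is free air down to the worktop, so fingers can come down there behind the pin. Cheeks at y -44 and 44 (tops at z 78, falling with the chute) guide the pin.
- chute_foot (a point): foot of the chute at the lid's flap, x -2, y 0, z 36 of the box. The chute falls straight from x -84, z 66 to x 13, z 31 (20 degrees), 88 mm wide between its cheeks. The pin stops at the shut flap with its centre at about x -13, z 52 of the box.
- lid: lid, a red frame with a clear window, 138 long, 94 wide; a down-turned flap at its front shuts the chute's foot. Origin on its hinge, x 135, y 0, z 66 of the box; axes parallel to the box's when shut, so its tilt is the angle opened, 0 to about 0.5 rad. The pin passes under the flap from about 0.2 rad. No spring or damper: its weight shuts it, and it slams if the lever is let go.
- lid_edge (a point): middle of the lid's front edge, on its upper side; 68 mm above the worktop when shut
- lever (a joint): hand lever on the box's left wall, linked by a rod to the lid: 0 rad up (lid shut), 0.36 rad pressed to its stop (lid about 0.5 rad; the lid turns about 1.5 times as far). Turns about a y axis through x 51, z 40 of the box; comes up by the lid's weight alone. About 2 N on the pad holds it down.
- lever_pad (a point): centre of the upper face of the lever's black rubber pad, 46 mm along x by 56 along y, 8 thick, at x -99, y 95, z 91 of the box when up. Fully pressed it has sunk about 55 mm, to about z 36, and moved about 8 mm away from the box. Pressed down from above.
- pin_center (a point): centre of the rejected brass-coloured turned pin, 22 mm in diameter and 78 long with domed ends, about 0.15 kg, lying across the ledge, long axis along y of the box, at x -110, z 77 of the box. It lies still on the level ledge; pushed lightly towards the box past the ledge's edge (its centre past x -84) it rolls down the chute by itself to the shut flap.
- parts_tray: blue open tray of small white parts, 94 x 127 x 29 mm; origin in the middle of its underside; a bystander
- part_block_3: white milled block, 30 x 45 x 20 mm; origin in the middle of its underside; a bystander
- part_tag_6: white plate with a dark face, 25 x 60 x 9 mm; origin in the middle of its underside; a bystander
- usb_stick: black usb stick, 18 x 52 x 9 mm; origin in the middle of its underside; a bystander
- screwdriver_red: screwdriver with a red handle, 22 x 162 x 22 mm; origin in the middle of its underside; a bystander
- marker_black: black felt marker, 17 x 129 x 18 mm; origin in the middle of its underside; a bystander

How it is judged:
On the way, in this order (a step that is already met when the one before it is completed fails the run):
1. the pin has rolled down the chute and lies at the flap of the shut lid (x of pin_center in the frame of reject_box between -0.035 and 0 m and angle between lid's own z axis and vertical below 0.05 rad), for 0.2 s.
2. the pin is inside the box while the lever holds the lid open (x of pin_center in the frame of reject_box between 0.017 and 0.135 m and z of pin_center in the frame of reject_box between 0 and 0.042 m and y of pin_center in the frame of reject_box between -0.045 and 0.045 m and angle between lid's own z axis and vertical above 0.15 rad and value of joint lever above 0.1 rad), for 0.1 s.
At the end, for the whole second after the job is handed in: The pin lies inside the box below its walls (within the inner walls, its centre less than 42 mm above the worktop), the lid is shut to within 0.03 rad and still, and the lever is up (within 0.03 rad) (x of pin_center in the frame of reject_box between 0.017 and 0.135 m and z of pin_center in the frame of reject_box between 0 and 0.042 m and y of pin_center in the frame of reject_box between -0.045 and 0.045 m and angle between lid's own z axis and vertical below 0.03 rad and value of joint lever below 0.03 rad and angular speed of lid below 0.1 rad/s); the robot touches nothing.
It fails at once if the lid dropped or slammed (closing faster than 2 rad/s at any time, or than 1.2 rad/s over its last 0.06 rad, about 8 mm at its front edge) (velocity of joint lever below -0.1 rad/s and (angular speed of lid above 2 rad/s or (angular speed of lid above 1.2 rad/s and angle between lid's own z axis and vertical below 0.06 rad))).
It fails at once if the pin was picked up (its centre over 113 mm above the worktop, 36 mm above where it lies on the ledge) (height (world z) of pin_center above 0.113 m).
It fails at once if the lid itself was handled (over 2 N from the fingers or the arm) (contact force between any of the fingers, the arm and lid above 2 N).
It fails at once if a bystander was moved more than 20 mm (distance of any of parts_tray, part_block_3, part_tag_6, usb_stick, screwdriver_red, marker_black from where it was at the start of the episode above 0.02 m).
It also fails if it takes over 45 s, if anything falls off the work surface, if the arm or the gripper's body presses on something with over 40 N, if the wrist force passes 120 N, or if a joint passes its speed limit or range.

## Working session

There is one attempt and no reset: what is moved stays moved. The work goes in short steps, Python scripts to look and compute and a tool call to move; the robot and the scene stay as the last step left them, time stands still between calls to the robot, and variables do not carry over. Pictures are saved under pics/ and viewed, and the job is handed in when it is done.

Besides the shell and the picture viewer there is one more tool, called as a command line: name --argument value ..., lists and objects as JSON in quotes. arm_command: Moves the arm, as the interface text tells. Its arguments: {"type":"object","properties":{"deltas":{"type":"array"},"grip_force":{"type":"number"}},"required":["deltas"]}

```bash
ls; mkdir -p pics; python3 - <<'E'
from station import status, viewer, env
import cv2
s=status.get_state(); print({k:s[k] for k in s})
for n in ["scene","top","wrist"]:
    c=viewer.read_camera(n); cv2.imwrite(f"pics/{n}0.png",c["img"]); print(n,{k:c[k] for k in c if k!="img"})
E
```

```text
pics
{'time': 0.0, 'qpos': array([9.24310425e-01, 1.04679514e-01, 9.64516603e-02, 1.56388008e+00,
       7.67015248e-06, 1.35308698e+00]), 'dq': array([ 0.00185637, -0.00053409,  0.00054287, -0.00013356, -0.00105617,
        0.00147046]), 'effort': array([-2.98685000e-04, -5.56935489e+01,  5.03646398e+01,  1.71106495e-02,
       -2.69815264e-04, -3.59257933e-05]), 'tcp_pos': array([0.24924622, 0.54541857, 0.23052421]), 'tool_rot': array([ 0.69133861, -0.15063342,  0.1502401 , -0.69049867]), 'wrist_force': array([-0.2489654 , -0.47665143,  0.26784715]), 'torque': array([-0.01596417,  0.00134865,  0.01959117]), 'grip_width': 0.08547033966149556}
scene {'vfov': 48.39677360208933, 'cx': 304.8621385763885, 'cy': 233.48454472195874, 'D': array([0.02318523, 0.        , 0.        , 0.        , 0.        ]), 'rvec': array([ 2.2142543 , -0.31132159,  0.16791484]), 'tvec': array([-0.58406767,  0.2264247 ,  0.75853913])}
top {'vfov': 43.45727666732104, 'cx': 308.6170695976136, 'cy': 237.58998670007298, 'D': array([-0.20200734,  0.        ,  0.        ,  0.        ,  0.        ]), 'rvec': array([ 2.17820121, -2.12644984,  0.14629218]), 'tvec': array([0.10418815, 0.65668439, 1.01993023])}
wrist {'vfov': 64.71110169614849, 'cx': 318.8558545351062, 'cy': 233.26873637673992, 'D': array([0.00589822, 0.        , 0.        , 0.        , 0.        ]), 'rvec': array([-2.40376768, -1.54490268, -0.25188259]), 'tvec': array([-0.59957631, -0.04098769,  0.38025436])}
```

View pics/scene0.png

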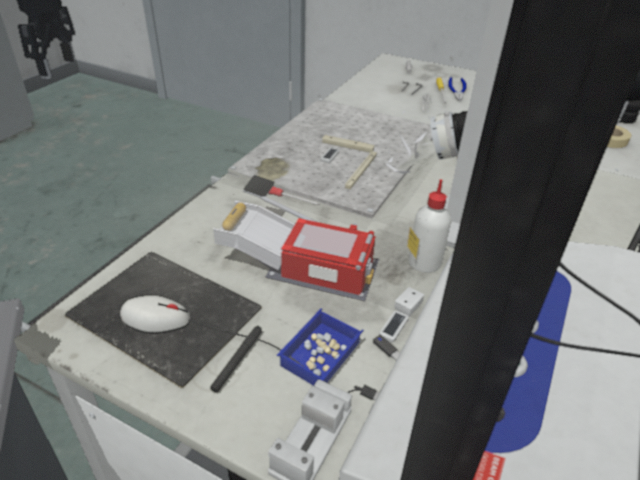

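View pics/top0.png

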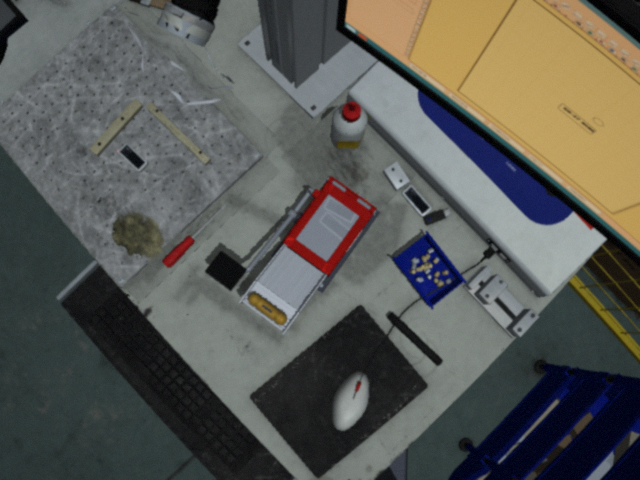

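View pics/wrist0.png

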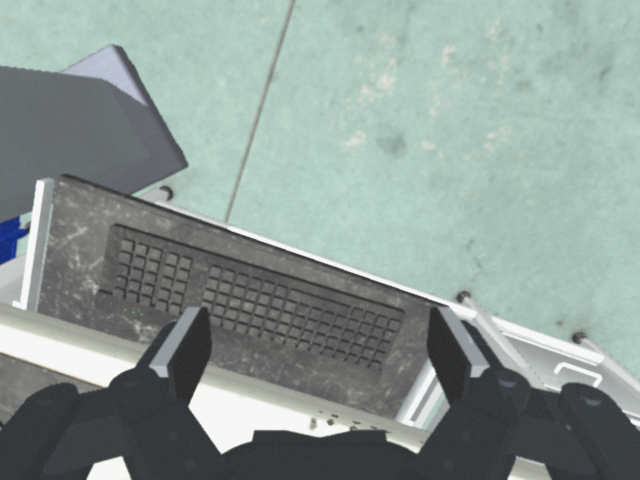

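The scene view shows the pin at about (235,216), the pad at (263,186) and the red box at (328,255). The top view shows the pin at (267,310), the pad at (226,269) and the lid at (330,225). I'll enlarge both and measure.

```bash
cat > h.py <<'E'
import numpy as np, cv2
def K(c):
    f=240/np.tan(np.radians(c["vfov"])/2); return np.array([[f,0,c["cx"]],[0,f,c["cy"]],[0,0,1]])
def ray(c,uv):
    p=cv2.undistortPoints(np.array([[uv]],float),K(c),c["D"])[0,0]
    R=cv2.Rodrigues(c["rvec"])[0]; o=-R.T@c["tvec"]; d=R.T@np.array([p[0],p[1],1]); return o,d/np.linalg.norm(d)
def plane(c,uv,z):
    o,d=ray(c,uv); return o+d*(z-o[2])/d[2]
def tri(obs):
    A=np.zeros((3,3));b=np.zeros(3)
    for c,uv in obs:
        o,d=ray(c,uv);P=np.eye(3)-np.outer(d,d);A+=P;b+=P@o
    x=np.linalg.solve(A,b)
    return x,[np.linalg.norm((np.eye(3)-np.outer(d,d))@(x-o)) for o,d in (ray(c,uv) for c,uv in obs)]
def proj(c,X):
    return cv2.projectPoints(np.array(X,float).reshape(-1,3),c["rvec"],c["tvec"],K(c),c["D"])[0][:,0]
E
python3 - <<'E'
from station import viewer
import cv2,numpy as np
from h import *
for n,(x,y,w,h) in {"scene":(205,165,185,140),"top":(195,170,190,170)}.items():
    c=viewer.read_camera(n); i=c["img"]
    cv2.imwrite(f"pics/{n}z.png",cv2.resize(i[y:y+h,x:x+w],None,fx=4 if n=="scene" else 3.5,fy=4 if n=="scene" else 3.5,interpolation=cv2.INTER_CUBIC))
    hsv=cv2.cvtColor(i,cv2.COLOR_BGR2HSV)
    m=cv2.inRange(hsv,(12,110,60),(30,255,255)); m2=np.zeros_like(m); m2[y:y+h,x:x+w]=m[y:y+h,x:x+w]
    k,l,s,ce=cv2.connectedComponentsWithStats(m2)
    print(n,[(s[j],ce[j]) for j in range(1,k) if s[j][4]>30])
E
```

```text
scene [(array([365, 270,   8,  13,  44], dtype=int32), array([368.61363636, 277.72727273]))]
top [(array([249, 293,  37,  31, 441], dtype=int32), array([267.16099773, 308.3106576 ]))]
```

View pics/scenez.png

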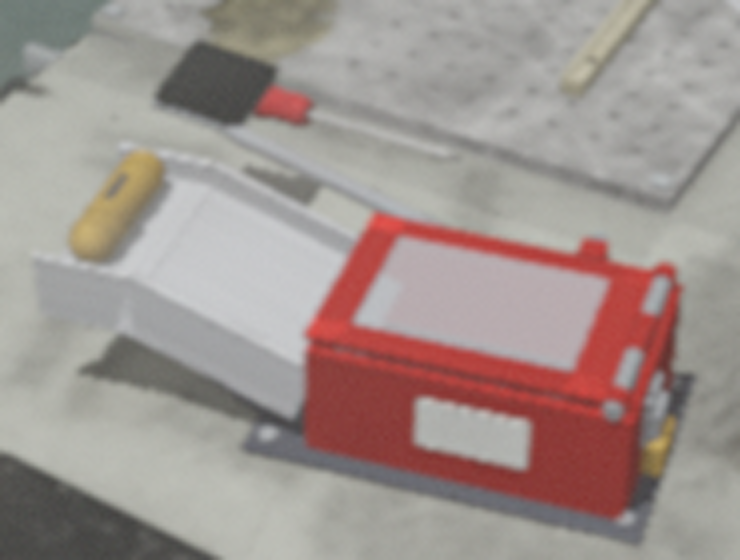

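View pics/topz.png

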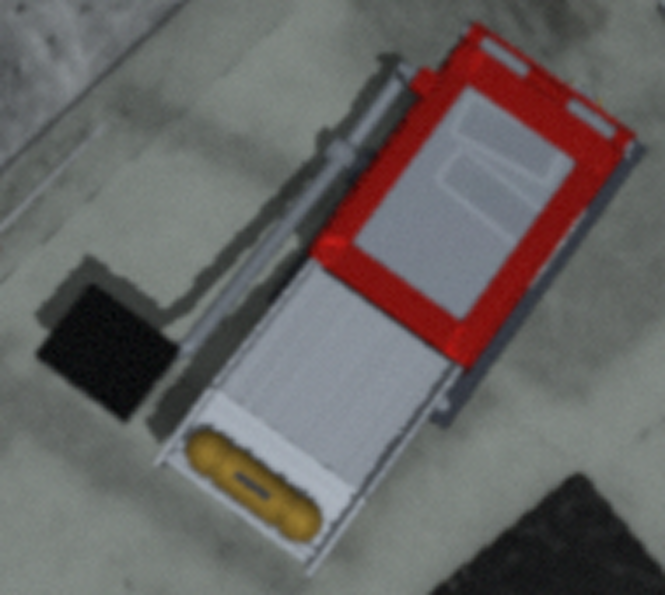

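```bash
python3 - <<'E'
from station import viewer
from h import *
from scipy.optimize import least_squares
ct=viewer.read_camera("top"); cs=viewer.read_camera("scene")
T=lambda u,v:(195+(u+.5)/3.5-.5,170+(v+.5)/3.5-.5); S=lambda u,v:(205+(u+.5)/4-.5,165+(v+.5)/4-.5)
L={"lidL":((317,255),(375,215)),"lidR":((465,367),(310,335)),
"cheekL":((160,462),(125,148)),"cheekR":((310,572),(36,260)),
"padA":((93,283),(200,42)),"padB":((180,352),(275,72)),"padC":((127,420),(240,125)),"padD":((38,353),(157,98)),
"pinL":((188,440),(150,152)),"pinR":((320,533),(85,258)),"pinC":((252,486),(117,203))}
P={}
for k,(a,b) in L.items():
    x,r=tri([(ct,T(*a)),(cs,S(*b))]); P[k]=x; print(k,(x*1000).round(1),(np.array(r)*1000).round(1))
loc={"lidL":(-3,47,68),"lidR":(-3,-47,68),"cheekL":(-126,45,78),"cheekR":(-126,-45,78),"padA":(-76,123,91),"padB":(-76,67,91),"padC":(-122,67,91),"padD":(-122,123,91),"pinC":(-110,0,88)}
X=np.array([loc[k] for k in loc])/1e3
def f(p):
    c,s=np.cos(p[2]),np.sin(p[2])
    W=np.c_[c*X[:,0]-s*X[:,1]+p[0],s*X[:,0]+c*X[:,1]+p[1],X[:,2]]
    r=[]
    for i,k in enumerate(loc):
        r+=list(proj(ct,W[i])[0]-T(*L[k][0])); r+=list(proj(cs,W[i])[0]-S(*L[k][1]))
    return np.array(r)
d=P["lidR"]-P["cheekR"]
m=least_squares(f,[*P["lidL"][:2],np.arctan2(d[1],d[0])],loss="soft_l1")
print(m.x,np.degrees(m.x[2]));print(f(m.x).reshape(-1,4).round(1))
c,s=np.cos(m.x[2]),np.sin(m.x[2])
for n,l in dict(pin=(-110,0),edge=(-84,0),pad=(-99,95),behind=(-140,0)).items(): print(n,(m.x[0]+(c*l[0]-s*l[1])/1e3).round(4),(m.x[1]+(s*l[0]+c*l[1])/1e3).round(4))
E
```

```text
lidL [641.6 159.9  69.1] [0.6 0.6]
lidR [589.9  85.7  67.6] [2.2 2.2]
cheekL [538.5 232.8  77. ] [1.3 1.3]
cheekR [486.3 158.9  75.6] [0.1 0.1]
padA [602.6 266.5 108.3] [17.6 17.6]
padB [598.9 219.  116.6] [11.3 11.3]
padC [577.5 246.5  72.9] [20.6 20.6]
padD [578.7 299.3  58.2] [11.3 11.3]
pinL [548.8 219.1  81.9] [0.7 0.7]
pinR [506.3 154.4  75.8] [1.2 1.2]
pinC [527.4 187.8  78.5] [0.6 0.6]
[ 0.61713984  0.12306762 -0.60186317] -34.48421937306771
[[ -2.   -0.1  -1.   -0.5]
 [  0.   -0.2  -2.4   0. ]
 [  0.8  -0.9  -0.5  -0. ]
 [  0.9  -0.9   0.8  -0.7]
 [ -0.2  -1.2  20.    4.4]
 [  1.4  -1.5  -9.3  11.9]
 [  0.3   1.2 -23.1  -5.7]
 [ -0.7   0.7   9.  -13.6]
 [  1.1   0.2  -1.   -3.4]]
pin 0.5265 0.1853
edge 0.5479 0.1706
pad 0.5893 0.2574
behind 0.5017 0.2023
```

```bash
python3 - <<'E'
from station import viewer
from h import *
from scipy.optimize import least_squares
ct=viewer.read_camera("top"); cs=viewer.read_camera("scene")
T=lambda u,v:(195+(u+.5)/3.5-.5,170+(v+.5)/3.5-.5); S=lambda u,v:(205+(u+.5)/4-.5,165+(v+.5)/4-.5)
L={"lidL":((317,255),(375,215)),"lidR":((465,367),(310,335)),
"cheekL":((160,462),(125,148)),"cheekR":((310,572),(36,260)),
"padA":((93,283),(275,72)),"padB":((180,352),(240,125)),"padC":((127,420),(157,98)),"padD":((38,353),(200,42))}
P={}
for k,(a,b) in L.items():
    x,r=tri([(ct,T(*a)),(cs,S(*b))]); P[k]=x; print(k,(x*1000).round(1),(np.array(r)*1000).round(1))
loc={"lidL":(-3,47,68),"lidR":(-3,-47,68),"cheekL":(-126,45,78),"cheekR":(-126,-45,78),"padA":(-76,123,91),"padB":(-76,67,91),"padC":(-122,67,91),"padD":(-122,123,91)}
X=np.array([loc[k] for k in loc])/1e3
def f(p):
    c,s=np.cos(p[2]),np.sin(p[2])
    W=np.c_[c*X[:,0]-s*X[:,1]+p[0],s*X[:,0]+c*X[:,1]+p[1],X[:,2]]
    r=[]
    for i,k in enumerate(loc):
        r+=list(proj(ct,W[i])[0]-T(*L[k][0])); r+=list(proj(cs,W[i])[0]-S(*L[k][1]))
    return np.array(r)
m=least_squares(f,[.617,.123,-.6],loss="soft_l1")
print(m.x,np.degrees(m.x[2]));print(f(m.x).reshape(-1,4).round(1))
np.save("box.npy",m.x)
c,s=np.cos(m.x[2]),np.sin(m.x[2])
for n,l in dict(pin=(-110,0),edge=(-84,0),pad=(-99,95),behind=(-150,0)).items(): print(n,(m.x[0]+(c*l[0]-s*l[1])/1e3).round(4),(m.x[1]+(s*l[0]+c*l[1])/1e3).round(4))
from station import status
from scipy.spatial.transform import Rotation as R
s=status.get_state(); print(R.from_quat(s["tool_rot"]).as_matrix().round(3), s["time"])
E
```

```text
lidL [641.6 159.9  69.1] [0.6 0.6]
lidR [589.9  85.7  67.6] [2.2 2.2]
cheekL [538.5 232.8  77. ] [1.3 1.3]
cheekR [486.3 158.9  75.6] [0.1 0.1]
padA [622.2 268.2  83.9] [0.6 0.6]
padB [592.  223.9  86.2] [1.8 1.8]
padC [557.7 247.6  92.4] [1.3 1.3]
padD [588.4 292.   92.3] [1. 1.]
[ 0.61656639  0.12249313 -0.61126396] -35.02284510639149
[[-1.5  0.  -1.  -0.3]
 [ 0.2  0.3 -2.9  0.2]
 [ 0.8 -1.2 -0.3 -0.1]
 [ 0.5 -0.8  0.6 -0.9]
 [ 0.2 -1.7  1.7 -2.9]
 [ 1.6 -1.7 -0.3 -1.2]
 [ 0.3  0.8 -2.   1. ]
 [-0.5  0.1 -1.2  0.4]]
pin 0.5265 0.1856
edge 0.5478 0.1707
pad 0.59 0.2571
behind 0.4937 0.2086
[[ 0.909 -0.     0.416]
 [-0.416 -0.     0.909]
 [-0.    -1.    -0.   ]] 0.45
```

```bash
cat > g.py <<'E'
import numpy as np,sys
from station import status
from scipy.spatial.transform import Rotation as R
b=np.load("box.npy"); Bx=R.from_euler("z",b[2]).as_matrix(); o=np.array([b[0],b[1],0])
s=status.get_state(); M=R.from_quat(s["tool_rot"]).as_matrix()
print("t",round(s["time"],2),"tcp box mm",((Bx.T@(s["tcp_pos"]-o))*1e3).round(1),"F",s["wrist_force"].round(2),"grip",round(s["grip_width"]*1e3,1))
D=np.eye(3)@Bx@np.array([[1,0,0],[0,0,1],[0,-1,0]]).T if 0 else np.c_[Bx[:,0],[0,0,-1],Bx[:,1]]
print("turn deg",np.degrees(R.from_matrix(M.T@D).as_rotvec()).round(2))
if len(sys.argv)>3:
    t=np.array([float(v) for v in sys.argv[1:4]])/1e3
    print("shift cm",(M.T@(o+Bx@t-s["tcp_pos"])*100).round(2))
E
python3 g.py -150 0 150; python3 - <<'E'
from station import viewer,status
from h import *
from scipy.spatial.transform import Rotation as R
c=viewer.read_camera("wrist"); o,d=ray(c,(320,240)); s=status.get_state(); M=R.from_quat(s["tool_rot"]).as_matrix()
print(M.T@(o-s["tcp_pos"]),M.T@d)
E
```

```text
t 0.45 tcp box mm [-543.5  135.9  231.3] F [-0.04 -0.23 -0.02] grip 85.3
turn deg [ 0.   10.45 -0.  ]
shift cm [ 36.23   8.13 -20.5 ]
[-8.25521055e-02 -1.42332501e-01 -2.07921690e-05] [0.33586168 0.94190511 0.00341939]
```

arm_command --deltas '[3.6, 0, -2.05, 0, 1, 0, 0.4, 7.2, 0, -4.1, 0, 2, 0, 0.4, 10.8, 0, -6.15, 0, 3, 0, 0.4, 14.5, 0, -8.2, 0, 4, 0, 0.4, 18.1, 0.8, -10.25, 0, 5, 0, 0.4, 21.7, 2, -12.3, 0, 6.5, 0, 0.4, 25.4, 3.5, -14.35, 0, 8, 0, 0.4, 29, 5, -16.4, 0, 9.5, 0, 0.4, 32.6, 6.5, -18.45, 0, 10.45, 0, 0.4, 36.2, 8.1, -20.5, 0, 10.45, 0, 0.4]' --grip_force 20

```text
time: 1.33
tcp_pos: [0.4872, 0.2171, 0.1548]
tool_rot: [-0.674, 0.213, -0.213, 0.674]
wrist_force: [0.7, 1.1, 0.5]
grip_width: 0.0255
```

```bash
python3 g.py -150 0 73; python3 - <<'E'
from station import viewer
import cv2,numpy as np
for n in ["wrist","top"]: cv2.imwrite(f"pics/{n}1.png",viewer.read_camera(n)["img"])
E
```

```text
t 1.33 tcp box mm [-160.3    3.2  154.8] F [0.65 1.07 0.53] grip 25.5
turn deg [-0.05 -0.07  0.04]
shift cm [ 1.02  8.18 -0.33]
```

View pics/wrist1.png

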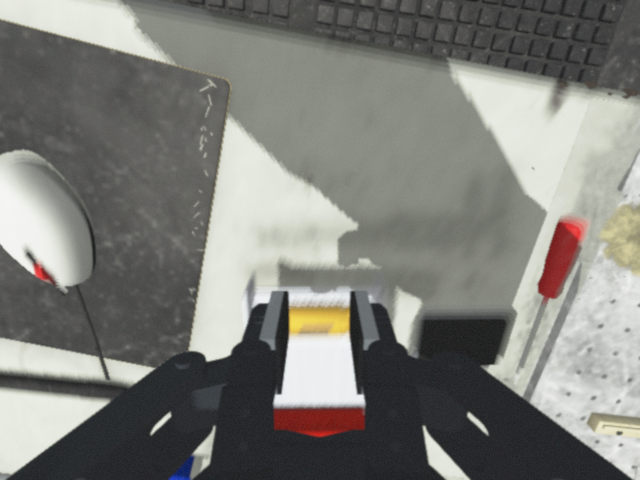

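arm_command --deltas '[0, 1.5, 0, 0, 0, 0, 0.4, 0, 3.5, 0, 0, 0, 0, 0.4, 0, 5.5, 0, 0, 0, 0, 0.4, 0, 6.8, 0, 0, 0, 0, 0.4, 0, 7.6, 0, 0, 0, 0, 0.4, 0, 7.6, 0, 0, 0, 0, 0.4, 0, 7.6, 0, 0, 0, 0, 0.4]'

```text
time: 2.02
tcp_pos: [0.4862, 0.2191, 0.0795]
tool_rot: [-0.674, 0.213, -0.213, 0.674]
wrist_force: [-0.8, -0.1, 0.4]
grip_width: 0.0254
```

```bash
python3 g.py -106 0 73; python3 - <<'E'
from station import viewer
import cv2,numpy as np
a=viewer.read_camera("wrist")["img"][200:440,180:560]; b=viewer.read_camera("scene")["img"][140:300,180:390]
cv2.imwrite("pics/w2.png",cv2.resize(a,None,fx=2,fy=2)); cv2.imwrite("pics/s2.png",cv2.resize(b,None,fx=3.5,fy=3.5))
E
```

```text
t 2.02 tcp box mm [-162.2    4.3   79.5] F [-0.77 -0.07  0.39] grip 25.4
turn deg [-0.01  0.02  0.01]
shift cm [ 5.62  0.65 -0.43]
```

View pics/w2.png

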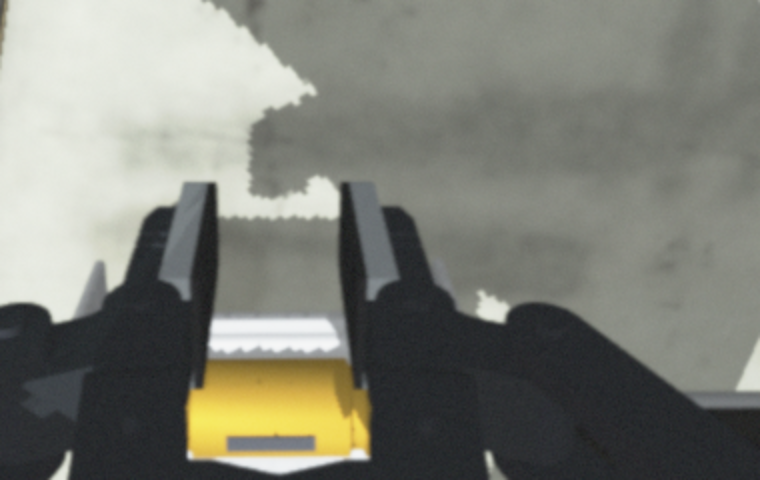

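View pics/s2.png

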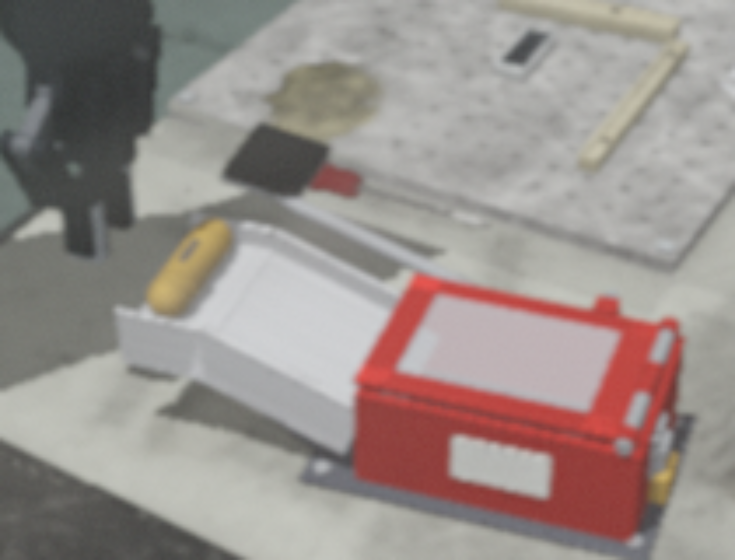

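arm_command --deltas '[0.5, 0.4, -0.4, 0, 0, 0, 0.4, 1.0, 0.6, -0.4, 0, 0, 0, 0.4, 1.5, 0.6, -0.4, 0, 0, 0, 0.4, 2.0, 0.6, -0.4, 0, 0, 0, 0.4, 2.3, 0.6, -0.4, 0, 0, 0, 0.4, 2.5, 0.6, -0.4, 0, 0, 0, 0.4]'

```text
time: 2.62
tcp_pos: [0.505, 0.2008, 0.0732]
tool_rot: [-0.674, 0.213, -0.213, 0.674]
wrist_force: [0.1, 0.3, -0.7]
grip_width: 0.0257
```

```bash
python3 g.py -104 0 73; python3 - <<'E'
from station import viewer
import cv2,numpy as np
a=viewer.read_camera("wrist")["img"][200:440,180:560]
cv2.imwrite("pics/w3.png",cv2.resize(a,None,fx=2,fy=2))
E
```

```text
t 2.62 tcp box mm [-1.363e+02  1.000e-01  7.320e+01] F [ 0.15  0.28 -0.69] grip 25.7
turn deg [-0.01 -0.03  0.01]
shift cm [ 3.23  0.02 -0.01]
```

View pics/w3.png

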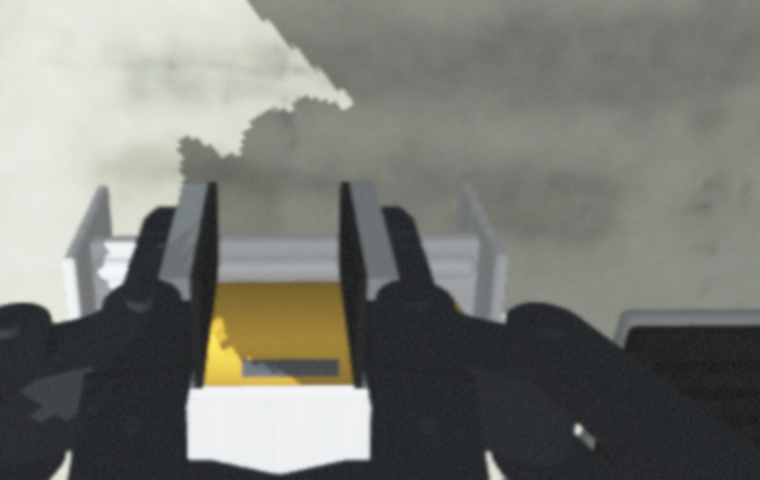

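The fingers are centred between the cheeks, just behind the pin (the gold band between them), so I'll push slowly.

arm_command --deltas '[0.3, 0, 0, 0, 0, 0, 0.4, 0.6, 0, 0, 0, 0, 0, 0.4, 0.9, 0, 0, 0, 0, 0, 0.4, 1.2, 0, 0, 0, 0, 0, 0.4, 1.5, 0, 0, 0, 0, 0, 0.4, 1.8, 0, 0, 0, 0, 0, 0.4, 2.1, 0, 0, 0, 0, 0, 0.4, 2.4, 0, 0, 0, 0, 0, 0.4, 2.6, 0, 0, 0, 0, 0, 0.4, 2.8, 0, 0, 0, 0, 0, 0.4]'

```text
time: 3.5
tcp_pos: [0.5275, 0.1851, 0.0731]
tool_rot: [-0.674, 0.213, -0.213, 0.674]
wrist_force: [-0.9, 0.0, 0.7]
grip_width: 0.0259
```

```bash
python3 g.py -104 0 73; python3 - <<'E'
from station import viewer
import cv2,numpy as np
a=viewer.read_camera("wrist")["img"][200:440,180:560]
cv2.imwrite("pics/w4.png",cv2.resize(a,None,fx=2,fy=2))
b=viewer.read_camera("scene")["img"][140:300,180:390]
cv2.imwrite("pics/s4.png",cv2.resize(b,None,fx=3.5,fy=3.5))
E
```

```text
t 3.5 tcp box mm [-1.089e+02  1.000e-01  7.310e+01] F [-0.9   0.04  0.72] grip 25.9
turn deg [-0.   -0.   -0.01]
shift cm [ 0.49  0.01 -0.01]
```

View pics/s4.png

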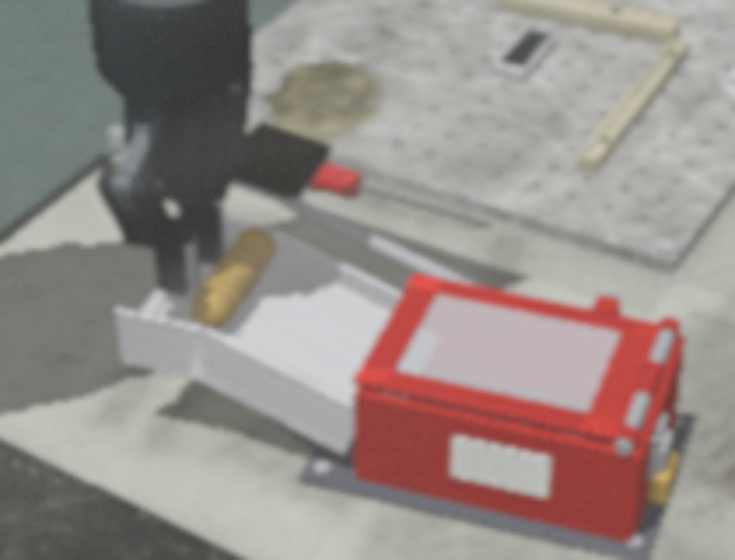

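The pin is near the ledge's edge at about (235,277) in this crop, so I'll push a little further.

arm_command --deltas '[0.25, 0, 0, 0, 0, 0, 0.4, 0.5, 0, 0, 0, 0, 0, 0.4, 0.75, 0, 0, 0, 0, 0, 0.4, 0.9, 0, 0, 0, 0, 0, 0.4, 0.9, 0, 0, 0, 0, 0, 0.4, 0.9, 0, 0, 0, 0, 0, 0.4, 0.9, 0, 0, 0, 0, 0, 0.4, 0.9, 0, 0, 0, 0, 0, 0.4, 0.9, 0, 0, 0, 0, 0, 0.4, 0.9, 0, 0, 0, 0, 0, 0.4]'

```text
time: 4.43
tcp_pos: [0.5346, 0.1801, 0.0731]
tool_rot: [-0.674, 0.213, -0.213, 0.674]
wrist_force: [0.3, 0.2, -0.1]
grip_width: 0.0256
```

```bash
python3 g.py -104 0 73; python3 - <<'E'
from station import viewer
import cv2,numpy as np
b=viewer.read_camera("scene")["img"][140:300,180:390]
cv2.imwrite("pics/s5.png",cv2.resize(b,None,fx=3.5,fy=3.5))
E
```

```text
t 4.43 tcp box mm [-1.001e+02  1.000e-01  7.310e+01] F [ 0.31  0.17 -0.11] grip 25.6
turn deg [-0.01  0.01  0.  ]
shift cm [-0.39  0.01 -0.01]
```

View pics/s5.png

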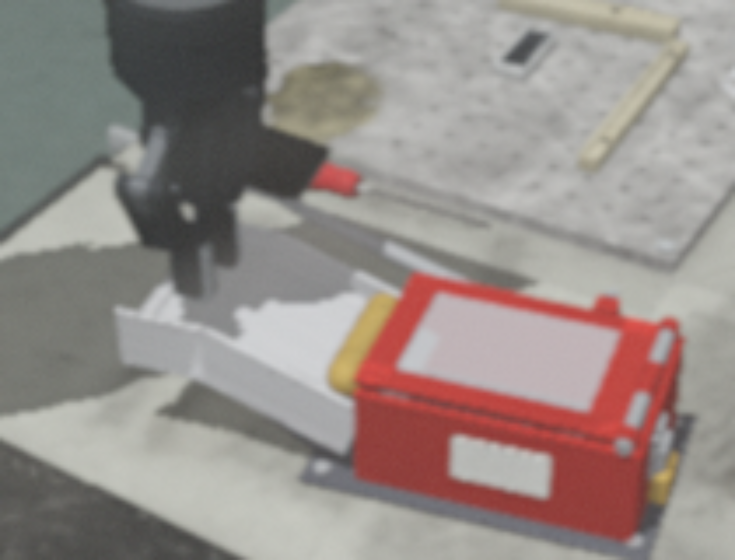

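The pin now lies at the flap of the shut lid, at (362,342) in this crop. Next I'll rise, shut the fingers and move over the pad.

arm_command --deltas '[0, -2, 0, 0, 0, 0, 1, 0, -4, 0, 0, 0, 0, 1, -0.1, -6, 0, 0, 0, 0, 1, -0.1, -6.2, 2.5, 0, 0, 0, 1, -0.2, -6.2, 5, 0, 0, 0, 1, -0.3, -6.2, 7.5, 0, 0, 0, 1, -0.3, -6.2, 9, 0, 0, 0, 1, -0.3, -6.2, 9.5, 0, 0, 0, 1, -0.3, -6.2, 9.5, 0, 0, 0, 1, -0.3, -6.2, 9.5, 0, 0, 0, 1]'

```text
time: 5.32
tcp_pos: [0.5863, 0.2592, 0.1349]
tool_rot: [0.675, -0.213, 0.212, -0.674]
wrist_force: [-0.3, -0.8, 0.6]
grip_width: 0.0001
```

```bash
python3 g.py -103 95 92; python3 - <<'E'
from station import viewer
import cv2,numpy as np
b=viewer.read_camera("scene")["img"][140:300,180:390]
cv2.imwrite("pics/s6.png",cv2.resize(b,None,fx=3.5,fy=3.5))
a=viewer.read_camera("wrist")["img"]
cv2.imwrite("pics/w6.png",a)
E
```

```text
t 5.32 tcp box mm [-103.2   94.6  134.9] F [-0.32 -0.79  0.64] grip 0.1
turn deg [ 0.04  0.02 -0.02]
shift cm [0.02 4.29 0.04]
```

View pics/s6.png

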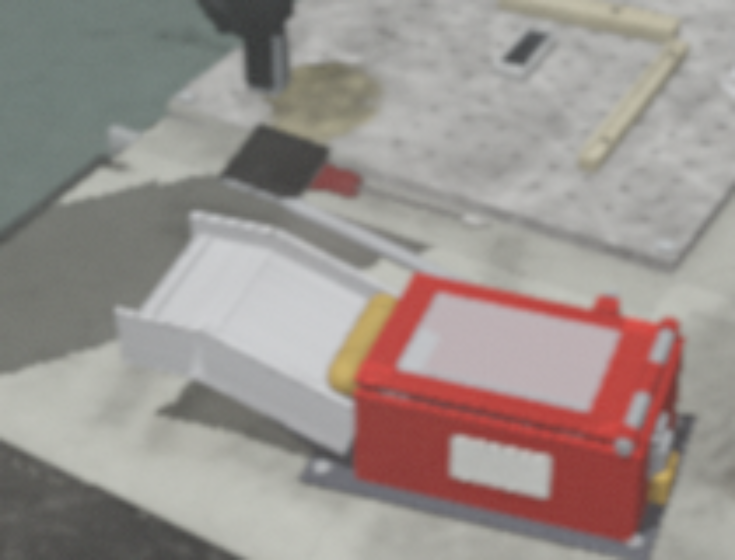

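View pics/w6.png

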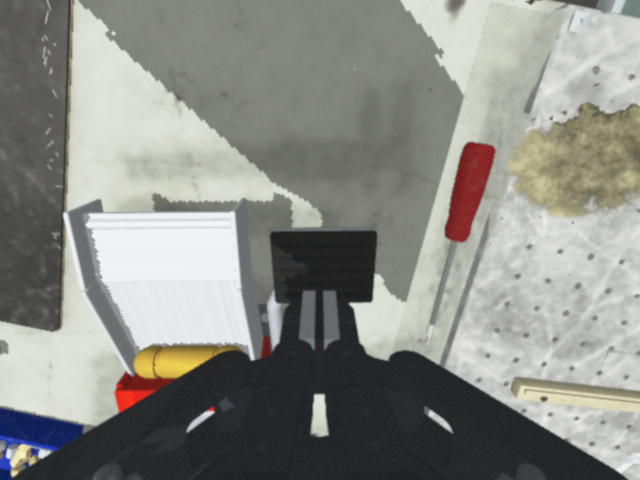

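arm_command --deltas '[0, 1.5, 0, 0, 0, 0, 1, 0, 2.8, 0, 0, 0, 0, 1, 0, 3.7, 0, 0, 0, 0, 1, 0, 4.1, 0, 0, 0, 0, 1, 0, 4.5, 0, 0, 0, 0, 1, 0, 4.9, 0, 0, 0, 0, 1, 0, 5.3, 0, 0, 0, 0, 1, 0, 5.7, 0, 0, 0, 0, 1, 0, 6.1, 0, 0, 0, 0, 1, 0, 6.5, 0, 0, 0, 0, 1]'

```text
time: 6.25
tcp_pos: [0.5869, 0.2597, 0.0699]
tool_rot: [-0.674, 0.213, -0.213, 0.674]
wrist_force: [-1.3, -0.0, 2.2]
grip_width: 0.0002
```

arm_command --deltas '[0, 0.4, 0, 0, 0, 0, 1, 0, 0.8, 0, 0, 0, 0, 1, 0, 1.2, 0, 0, 0, 0, 1, 0, 1.5, 0, 0, 0, 0, 1, 0, 1.8, 0, 0, 0, 0, 1, 0, 2.0, 0, 0, 0, 0, 1, 0, 2.2, 0, 0, 0, 0, 1, 0, 2.3, 0, 0, 0, 0, 1, 0, 2.4, 0, 0, 0, 0, 1, 0, 2.4, 0, 0, 0, 0, 1]'

```text
time: 7.08
tcp_pos: [0.5867, 0.2595, 0.0459]
tool_rot: [0.674, -0.213, 0.213, -0.674]
wrist_force: [-0.3, 0.3, 0.1]
grip_width: 0.0001
```

```bash
python3 g.py -103 95 92; python3 - <<'E'
from station import viewer
import cv2,numpy as np
b=viewer.read_camera("scene")["img"][140:300,180:390]
cv2.imwrite("pics/s7.png",cv2.resize(b,None,fx=3.5,fy=3.5))
a=viewer.read_camera("top")["img"][150:350,180:400]
cv2.imwrite("pics/t7.png",cv2.resize(a,None,fx=3,fy=3))
E
```

```text
t 7.08 tcp box mm [-103.1   95.1   45.9] F [-0.25  0.25  0.13] grip 0.1
turn deg [0. 0. 0.]
shift cm [ 0.01 -4.61 -0.01]
```

View pics/s7.png

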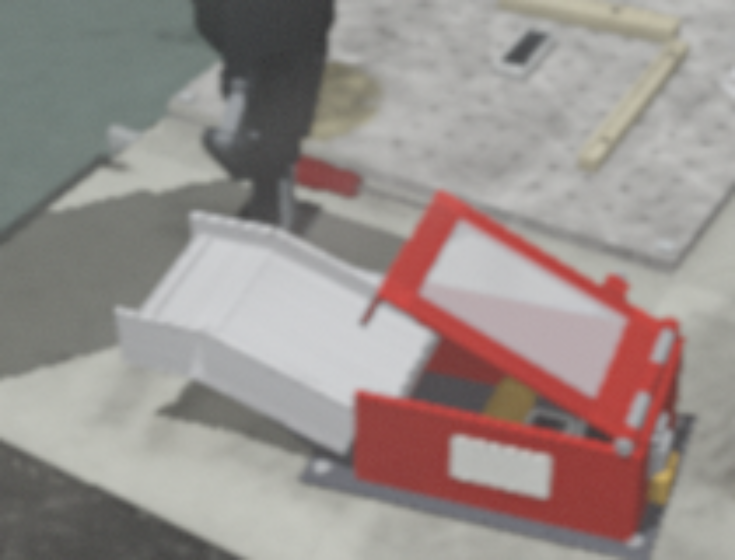

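View pics/t7.png

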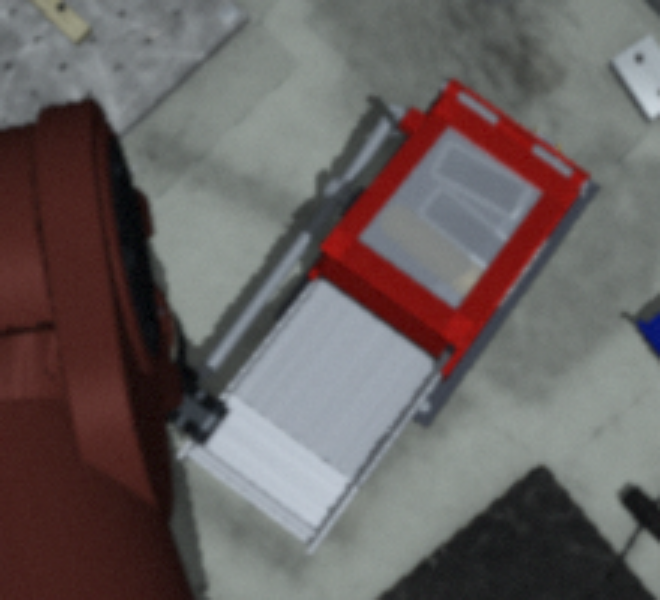

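The lid is open, and the pin shows inside the box at (510,398) in the scene crop. I'll hold briefly to let everything settle.

arm_command --deltas '[0, 0, 0, 0, 0, 0, 1, 0, 0, 0, 0, 0, 0, 1, 0, 0, 0, 0, 0, 0, 1, 0, 0, 0, 0, 0, 0, 1, 0, 0, 0, 0, 0, 0, 1, 0, 0, 0, 0, 0, 0, 1]'

```text
time: 7.68
tcp_pos: [0.5868, 0.2595, 0.0461]
tool_rot: [-0.674, 0.213, -0.213, 0.674]
wrist_force: [-0.7, 0.6, 1.8]
grip_width: -0.0002
```

```bash
python3 g.py; python3 - <<'E'
from station import viewer
from h import *
cs=viewer.read_camera("scene");ct=viewer.read_camera("top")
cv2.imwrite("pics/s8.png",cv2.resize(cs["img"][140:300,180:390],None,fx=3.5,fy=3.5))
# pin ends seen in the top crop (410,215)..(475,275) -> plane z 15+
b=np.load("box.npy");c,s=np.cos(b[2]),np.sin(b[2])
for n,cam,uv,z in [("top",ct,(180+428/3,150+245/3),.02),("scene",cs,(180+510/3.5,140+395/3.5),.022)]:
    p=plane(cam,uv,z)[:2]-b[:2]; print(n,(np.array([c*p[0]+s*p[1],-s*p[0]+c*p[1]])*1e3).round(0))
E
```

```text
t 7.68 tcp box mm [-103.    95.1   46.1] F [-0.72  0.58  1.81] grip -0.2
turn deg [-0.    0.    0.01]
top [59.  7.]
scene [61. 22.]
```

View pics/s8.png

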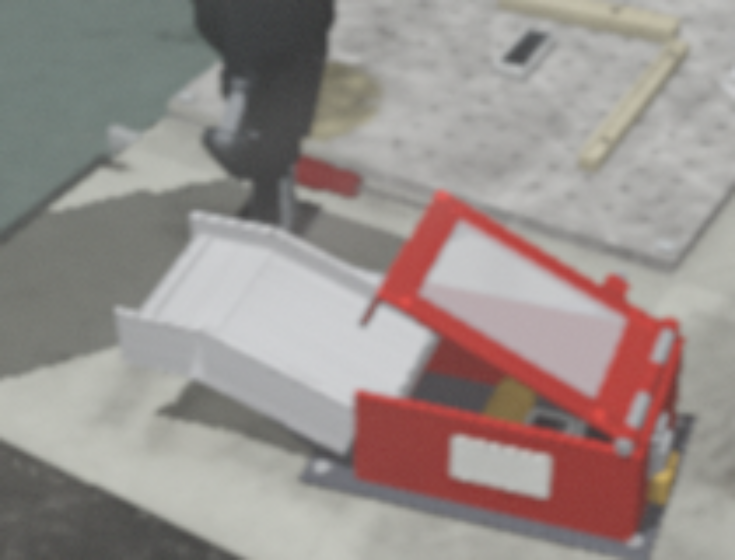

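The pin rests inside at about x 60 mm. Now I'll ease the lever up at about 24 mm/s.

arm_command --deltas '[0, -0.1, 0, 0, 0, 0, 1, 0, -0.3, 0, 0, 0, 0, 1, 0, -0.5, 0, 0, 0, 0, 1, 0, -0.7, 0, 0, 0, 0, 1, 0, -0.9, 0, 0, 0, 0, 1, 0, -1.1, 0, 0, 0, 0, 1, 0, -1.3, 0, 0, 0, 0, 1, 0, -1.5, 0, 0, 0, 0, 1, 0, -1.7, 0, 0, 0, 0, 1, 0, -1.9, 0, 0, 0, 0, 1]'

```text
time: 8.62
tcp_pos: [0.5868, 0.2596, 0.0653]
tool_rot: [-0.674, 0.213, -0.213, 0.674]
wrist_force: [2.1, -0.1, -0.1]
grip_width: 0.0001
```

arm_command --deltas '[0, -0.2, 0, 0, 0, 0, 1, 0, -0.4, 0, 0, 0, 0, 1, 0, -0.6, 0, 0, 0, 0, 1, 0, -0.8, 0, 0, 0, 0, 1, 0, -1.0, 0, 0, 0, 0, 1, 0, -1.2, 0, 0, 0, 0, 1, 0, -1.35, 0, 0, 0, 0, 1, 0, -1.5, 0, 0, 0, 0, 1, 0, -1.65, 0, 0, 0, 0, 1, 0, -1.8, 0, 0, 0, 0, 1]'

```text
time: 9.45
tcp_pos: [0.5867, 0.2596, 0.0832]
tool_rot: [-0.674, 0.213, -0.213, 0.674]
wrist_force: [1.1, -0.7, 1.8]
grip_width: -0.0003
```

arm_command --deltas '[0, -0.15, 0, 0, 0, 0, 1, 0, -0.3, 0, 0, 0, 0, 1, 0, -0.45, 0, 0, 0, 0, 1, 0, -0.6, 0, 0, 0, 0, 1, 0, -0.75, 0, 0, 0, 0, 1, 0, -0.9, 0, 0, 0, 0, 1, 0, -1.05, 0, 0, 0, 0, 1, 0, -1.2, 0, 0, 0, 0, 1, 0, -1.35, 0, 0, 0, 0, 1, 0, -1.5, 0, 0, 0, 0, 1]'

```text
time: 10.28
tcp_pos: [0.5865, 0.2596, 0.098]
tool_rot: [0.674, -0.213, 0.213, -0.674]
wrist_force: [-0.2, 0.2, -0.1]
grip_width: -0.0002
```

arm_command --deltas '[0, -0.5, 0, 0, 0, 0, 1, 0, -1.5, 0, 0, 0, 0, 1, 0, -3, 0, 0, 0, 0, 1, 0, -5, 0, 0, 0, 0, 1, 0, -7, 0, 0, 0, 0, 1, 0, -8, 0, 0, 0, 0, 1, 0, -8, 0, 0, 0, 0, 1, 0, -8, 0, 0, 0, 0, 1]'

```text
time: 10.95
tcp_pos: [0.5871, 0.2596, 0.1785]
tool_rot: [-0.674, 0.212, -0.213, 0.675]
wrist_force: [0.6, 0.2, -0.4]
grip_width: -0.0003
```

```bash
python3 g.py; python3 - <<'E'
from station import viewer
from h import *
cs=viewer.read_camera("scene");ct=viewer.read_camera("top")
cv2.imwrite("pics/s9.png",cv2.resize(cs["img"][140:400,180:460],None,fx=2.3,fy=2.3))
cv2.imwrite("pics/t9.png",cv2.resize(ct["img"][150:350,180:400],None,fx=3,fy=3))
E
```

```text
t 10.95 tcp box mm [-102.8   95.4  178.5] F [ 0.64  0.22 -0.45] grip -0.3
turn deg [-0.05  0.    0.04]
```

View pics/s9.png

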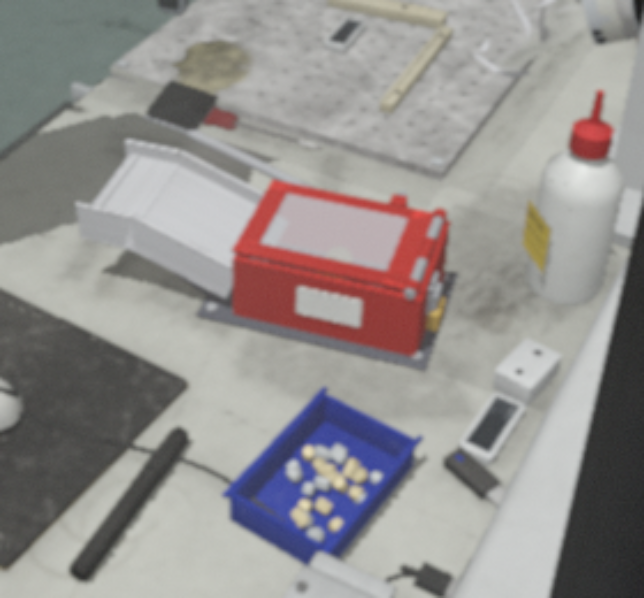

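View pics/t9.png

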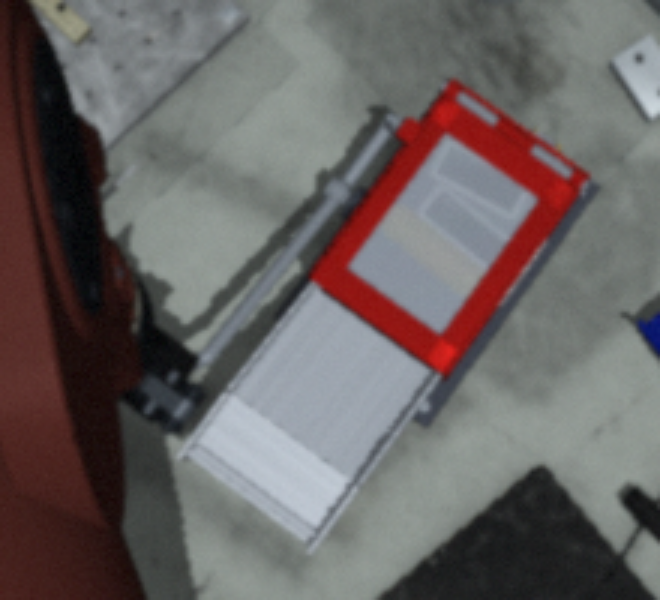

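```bash
python3 - <<'E'
from station import viewer,env
from h import *
i=viewer.read_camera("scene")["img"]; a=cv2.imread("pics/scene0.png")
f=lambda x:cv2.inRange(cv2.cvtColor(x,cv2.COLOR_BGR2HSV),(170,120,60),(180,255,255))[205:300,275:385]|cv2.inRange(cv2.cvtColor(x,cv2.COLOR_BGR2HSV),(0,120,60),(6,255,255))[205:300,275:385]
A,B=f(a)>0,f(i)>0; print(A.sum(),B.sum(),(A^B).sum())
d=cv2.absdiff(i,a).max(2)[240:,:]; print("bystander diff px",[(d[y0-240:y1-240,x0:x1]>40).sum() for x0,x1,y0,y1 in [(275,365,310,385),(210,265,322,395),(370,430,285,360)]])
print((cv2.absdiff(i,a).max(2)[175:210,268:330]>40).sum())
E
```

```text
3039 3019 32
bystander diff px [np.int64(0), np.int64(0), np.int64(0)]
94
```

```bash
python3 -c "
from station import env
print(env.finish_job())"
```

```text
the job is handed in; nothing more can be done
None
```

I pushed the pin off the ledge with the fingertips, and it rolled down the chute and stopped at the shut flap. I then pressed the lever until the pin had rolled inside. I eased the lever back up over about 2.5 s, lifted the fingers clear at about 11 s, and handed the job in.

**What the last checks showed:**
- **Pin:** it lies inside the box. With the lid open, the two views put it at about x 60 mm of the box. They disagreed on y (7 and 22 mm) because part of the pin was hidden.
- **Lid:** it is shut. Its red outline matches the starting picture to within 32 of about 3,000 pixels.
- **Fingers:** they are about 87 mm above the pad, and the wrist force is about zero.
- **Bystanders:** there was no change around the tray, marker, block, tag or USB stick. The area around the screwdriver changed by 94 pixels. I put that down to the arm's shadow, because the screwdriver looks to be in its old place, but I did not measure it separately.

**Not measured:** I had no direct reading of the lid's closing speed or the lever's angle. I take the closing as gentle because the finger rose at only about 24 mm/s or less, which is roughly 0.25 rad/s at the lid.

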